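# Run a fingertip along the tube row and press the stoppers home

## Robot

A 7-joint arm with a two-finger parallel gripper is mounted at the origin on the work surface. World frame = base frame: x ahead of the robot, y to its left, z up, the work surface at z = 0. Lengths are in m, angles in rad, forces in N, time in s.
With the tool pointing down it reaches from about 0.425 to 0.925 m from the base axis. Payload 6.8 kg.
Tool frame: the origin (TCP) lies between the finger pads, 19 mm behind the fingertips; this is the grasp point; z points along the fingers, y is the line along which they close (so a half turn about z gives the same grasp; the last joint's range is limited). The gripper opens to 85 mm and grips with 20 to 120 N. Pads are 22 mm wide; open, the fingers measure 114 mm over their backs; the gripper's body (76 mm by 85 mm) begins 54 mm behind the grasp point. The pads swing forward as they close: fully open they stand 13 mm farther back than shut.
Start: joints at [-1.41, 0.477, 0.022, 1.555, -0.011, 1.109, -0.083], TCP at [0.179, 0.651, 0.25] pointing down, gripper open.
Joint ranges: [-2.96, 2.96], [-0.34, 2.1], [-1.41, 1.46], [0.24, 2.44], [-1.37, 4.51], [0.17, 1.92], [-2.96, 2.96]. Speed limits (rad/s): [2.39, 2.39, 3.14, 3.14, 3.14, 3.14, 3.14].

## Interface

Orientations are given as a rotation vector (axis times angle).
In Python, from bench import r, eyes gives the robot as it stands.
- The arm moves only by the tool step_arm, never from a script. Its argument "rows" is a list of rows, each a list of 6 numbers: the shift along the world's x, y, z in units of 60 cm (1.0 is 60 cm), then the turn, a rotation vector about the world's x, y, z in units of pi rad (1.0 is pi rad). In form: [[x, y, z, rx, ry, rz], ...]. A call has 1 to 5 rows; each row is the pose to reach, as a shift and turn from the pose commanded when the call began, turning the shorter way round; what a row does not reach only later rows make up. A row lasts 1/12 s, in which the tool goes at most 41.7 mm and 7.16 degrees, less where a joint would pass 70% of its speed; a pose out of reach is approached as far as the arm can. A call with a number of a shift or a turn outside -1 to 1 is refused whole. A call with a gripper value outside its range is refused whole. "jaw" is the closure, from 0 (fully open) to 1 (shut), set as the call begins (left out, the last holds). The fingers move at their own pace and stop on an object; "squeeze" is the grip in N (left out, the last holds). Time passes only in rows, so rows that repeat a pose let the fingers close. It gives the time, the measured TCP pose, the force, the opening and the grip force at its end, in the units of the state.
- r.get_obs(): the state, without advancing time (a new reading comes with each control period).
- eyes.grab_frame(name): name is "scene" or "top"; returns the picture (400x640x3 uint8, red, green, blue); there is no depth.
- eyes.camera_info(name): a dict with "mtx" (3x3 intrinsics, pixels), "k1" (the pictures are not rectified: a ray, as slopes to the right and down, at radius r is drawn at 1 + k1 r^2 times it, then the intrinsics apply), "extrinsics" (4x4, takes a point from camera to world coordinates). Camera axes: x right, y down, z forward; pixel columns grow to the right and rows downward; lengths in m; the calibration is good to about 2 mm. A picture is of the moment at which its call begins. camera_info takes no time and is no camera call.
- r.hand_in(): hands the job in; it is judged then, once.
The state is a dict: "clock": time; "joints": joint angles; "qvel": joint speeds; "tau": joint torques, N m; "tcp_pos": TCP position; "orientation": TCP orientation; "contact_force": force on the tool from outside, world axes, zero at the start; "moment": the same for the moment, N m; "grip_width": finger opening in m; "gripper_force": force on a finger pad.
Only numpy, scipy, OpenCV 4.12 (cv2) and the standard library are available. Lean on these libraries where they do the work, as an engineer would, in place of code of your own. Each camera call takes 0.05 s, during which the arm holds its last target. There are 200 camera calls.

## Task

In the white sample rack, run the fingertips along the row of four red-stoppered tubes and press each red stopper straight down until it is fully home on its tube, one after another, starting at the end of the row with the yellow tag. Between stoppers keep the fingertips over the row and no more than about 3 cm above the stoppers, and press gently enough not to crack a tube (well under 50 N). Only touch the stoppers from above: lift no tube, and leave the green tubes and the other things on the desk alone.

Things in the scene. Friction and masses are not known exactly. Their poses are not given: they have to be found in the camera images.
- rack: White foam tube rack, fixed to the desk, 110 (x) x 200 (y) x 45 mm high; origin at the centre of its underside, z up. The red row runs along its y at x = -24 mm, with tubes at y = -60, -20, 20, 60 mm (red_1 to red_4); the green row at x = +28 mm. Printed grey dots are empty shallow places.
- start_tag: Yellow plastic tag 50 x 14 x 6 mm lying on the rack's top at one end of the red row (32 mm beyond the last tube): start at this end. Origin at the centre of its underside.
- end_tag: Grey tag of the same size on the rack's top at the other end of the red row: the finish end. Origin at the centre of its underside.
- stopper_1_top (a point): Centre of the flat top of the red stopper of tube red_1 (stopper 17 mm in diameter, 20 mm high; neighbours 40 mm apart). About 101 mm above the desk when standing proud, 95 mm when home; z along the tube, up.
- stopper_2_top (a point): Centre of the flat top of the red stopper of tube red_2 (stopper 17 mm in diameter, 20 mm high; neighbours 40 mm apart). About 101 mm above the desk when standing proud, 95 mm when home; z along the tube, up.
- stopper_3_top (a point): Centre of the flat top of the red stopper of tube red_3 (stopper 17 mm in diameter, 20 mm high; neighbours 40 mm apart). About 101 mm above the desk when standing proud, 95 mm when home; z along the tube, up.
- stopper_4_top (a point): Centre of the flat top of the red stopper of tube red_4 (stopper 17 mm in diameter, 20 mm high; neighbours 40 mm apart). About 101 mm above the desk when standing proud, 95 mm when home; z along the tube, up.
- stopper_1 (a joint): How far the stopper of red_1 is pressed down, in m: 0 = 6 mm proud, 0.006 = fully home against a hard stop (over 0.005 counts as home). It starts between 0 and 0.002, slides with about 4 N of friction and stays where it is left; a white band on the tube shows below the stopper until it is home.
- stopper_2 (a joint): How far the stopper of red_2 is pressed down, in m: 0 = 6 mm proud, 0.006 = fully home against a hard stop (over 0.005 counts as home). It starts between 0 and 0.002, slides with about 4 N of friction and stays where it is left; a white band on the tube shows below the stopper until it is home.
- stopper_3 (a joint): How far the stopper of red_3 is pressed down, in m: 0 = 6 mm proud, 0.006 = fully home against a hard stop (over 0.005 counts as home). It starts between 0 and 0.002, slides with about 4 N of friction and stays where it is left; a white band on the tube shows below the stopper until it is home.
- stopper_4 (a joint): How far the stopper of red_4 is pressed down, in m: 0 = 6 mm proud, 0.006 = fully home against a hard stop (over 0.005 counts as home). It starts between 0 and 0.002, slides with about 4 N of friction and stays where it is left; a white band on the tube shows below the stopper until it is home.
- red_1: Clear tube with a red stopper, 13 mm in diameter, 75 mm long without the stopper, standing loosely 35 mm deep in a rack hole (total 30 g); origin at the centre of its underside, z along it, up.
- red_2: Clear tube with a red stopper, 13 mm in diameter, 75 mm long without the stopper, standing loosely 35 mm deep in a rack hole (total 30 g); origin at the centre of its underside, z along it, up.
- red_3: Clear tube with a red stopper, 13 mm in diameter, 75 mm long without the stopper, standing loosely 35 mm deep in a rack hole (total 30 g); origin at the centre of its underside, z along it, up.
- red_4: Clear tube with a red stopper, 13 mm in diameter, 75 mm long without the stopper, standing loosely 35 mm deep in a rack hole (total 30 g); origin at the centre of its underside, z along it, up.
- green_1: Clear tube with a green stopper already home (17 mm in diameter, top 95 mm above the desk), finished, standing loosely in the rack 52 mm from the red row; leave alone. Origin at the centre of its underside.
- green_2: Clear tube with a green stopper already home (17 mm in diameter, top 95 mm above the desk), finished, standing loosely in the rack 52 mm from the red row; leave alone. Origin at the centre of its underside.
- green_3: Clear tube with a green stopper already home (17 mm in diameter, top 95 mm above the desk), finished, standing loosely in the rack 52 mm from the red row; leave alone. Origin at the centre of its underside.
- label_roll: Roll of white labels standing flat on the desk beyond the rack, 64 mm in diameter, 40 mm high; origin at the centre of its underside; leave alone.
- gel_bottle: Clear gel bottle with a blue cap beside the rack (at its +y end), 56 mm in diameter, 130 mm high; origin at the centre of its underside; leave alone.
- marker_pen: Blue marker pen with a black cap lying on the desk on the robot's side of the rack, 120 x 14 x 14 mm, long along its y; origin at the centre of its underside; leave alone.

How it is judged:
On the way, in this order (a step that is already met when the one before it is completed fails the run):
1. the red stopper at the yellow-tag end is pressed home, the ones after it still standing proud (((y of start_tag in the frame of rack below 0 m and value of joint stopper_1 above 0.005 m and value of joint each of stopper_2, stopper_3, stopper_4 below 0.004 m) or (not (y of start_tag in the frame of rack below 0 m) and value of joint stopper_4 above 0.005 m and value of joint each of stopper_3, stopper_2, stopper_1 below 0.004 m))), for 0.1 s.
2. the red stopper second from the yellow tag is pressed home, the ones after it still standing proud (((y of start_tag in the frame of rack below 0 m and value of joint each of stopper_1, stopper_2 above 0.005 m and value of joint each of stopper_3, stopper_4 below 0.004 m) or (not (y of start_tag in the frame of rack below 0 m) and value of joint each of stopper_4, stopper_3 above 0.005 m and value of joint each of stopper_2, stopper_1 below 0.004 m))), for 0.1 s.
3. the red stopper third from the yellow tag is pressed home, the ones after it still standing proud (((y of start_tag in the frame of rack below 0 m and value of joint each of stopper_1, stopper_2, stopper_3 above 0.005 m and value of joint stopper_4 below 0.004 m) or (not (y of start_tag in the frame of rack below 0 m) and value of joint each of stopper_4, stopper_3, stopper_2 above 0.005 m and value of joint stopper_1 below 0.004 m))), for 0.1 s.
4. the red stopper at the grey-tag end is pressed home (((y of start_tag in the frame of rack below 0 m and value of joint each of stopper_1, stopper_2, stopper_3, stopper_4 above 0.005 m) or (not (y of start_tag in the frame of rack below 0 m) and value of joint each of stopper_4, stopper_3, stopper_2, stopper_1 above 0.005 m))), for 0.1 s.
At the end, for the whole second after the job is handed in: All four red stoppers are home (within 1 mm of the stop), the red tubes stand upright (within 7 degrees) and at rest at the bottom of their holes, the green tubes are within 10 mm and the roll, bottle and pen within 20 mm of where they were (value of joint each of stopper_1, stopper_2, stopper_3, stopper_4 above 0.005 m and height (world z) of each of red_1, red_2, red_3, red_4 below 0.015 m and angle between each of red_1, red_2, red_3, red_4's own z axis and vertical below 0.12 rad and linear speed of each of red_1, red_2, red_3, red_4 below 0.02 m/s and distance of each of green_1, green_2, green_3 from where it was at the start of the episode below 0.01 m and distance of each of label_roll, gel_bottle, marker_pen from where it was at the start of the episode below 0.02 m); the robot touches nothing.
It fails at once if a tube is lifted more than 8 mm out of its place (height (world z) of any of red_1, red_2, red_3, red_4, green_1, green_2, green_3 above 0.018 m).
It fails at once if a tube is pressed with more than 50 N (contact force between the fingers and red_1 above 50 N or contact force between the fingers and red_2 above 50 N or contact force between the fingers and red_3 above 50 N or contact force between the fingers and red_4 above 50 N).
It fails at once if between first and last stopper the fingertips rise over 50 mm above the row (TCP above 170 mm) or stray 35 mm sideways ((value of joint any of stopper_1, stopper_2, stopper_3, stopper_4 above 0.005 m and (not (value of joint stopper_1 above 0.005 m) or not (value of joint stopper_2 above 0.005 m) or not (value of joint stopper_3 above 0.005 m) or not (value of joint stopper_4 above 0.005 m))) and (height (world z) of the grasp point above 0.17 m or x of the grasp point in the frame of rack above 0.011 m or x of the grasp point in the frame of rack below -0.059 m)).
It fails at once if a green tube is pushed with more than 5 N or moved by more than 10 mm (contact force between the fingers and green_1 above 5 N or contact force between the fingers and green_2 above 5 N or contact force between the fingers and green_3 above 5 N or distance of any of green_1, green_2, green_3 from where it was at the start of the episode above 0.01 m).
It fails at once if the label roll, bottle or pen is moved by more than 20 mm (distance of any of label_roll, gel_bottle, marker_pen from where it was at the start of the episode above 0.02 m).
It also fails if it takes over 48 s, if anything falls off the work surface, if the arm or the gripper's body presses on something with over 40 N, if the wrist force passes 120 N, or if a joint passes its speed limit or range.

## Working session

There is one attempt and no reset: what is moved stays moved. The work goes in short steps, Python scripts to look and compute and a tool call to move; the robot and the scene stay as the last step left them, time stands still between calls to the robot, and variables do not carry over. Pictures are saved under pics/ and viewed, at most 10 in all, crops included, and the job is handed in when it is done.

Besides the shell and the picture viewer there is one more tool, called after "Call:" as name(argument=value, ...) on one line, values as JSON. step_arm: Moves the arm, as the interface text tells. Shifts and turns lie within -1 to 1; 1 stands for 60 cm of shift or pi rad of turn. Its arguments: {"type":"object","properties":{"rows":{"type":"array"},"jaw":{"type":"number"},"squeeze":{"type":"number"}},"required":["rows"]}

```bash
mkdir -p pics
python3 - <<'E'
from bench import r, eyes
import cv2
for n in("scene","top"):
    cv2.imwrite(f"pics/{n}0.png",eyes.grab_frame(n)[:,:,::-1]); print(eyes.camera_info(n))
o=r.get_obs();print(o)
E
```

```text
{'mtx': array([[419.39585105,   0.        , 309.62600186],
       [  0.        , 419.39585105, 202.24201366],
       [  0.        ,   0.        ,   1.        ]]), 'k1': -0.06459805498735623, 'extrinsics': array([[ 0.19766776,  0.73877978, -0.64430729,  1.03413189],
       [ 0.98018112, -0.14015461,  0.14000589, -0.0122556 ],
       [ 0.01313089, -0.6592125 , -0.75184205,  0.60850584],
       [ 0.        ,  0.        ,  0.        ,  1.        ]])}
{'mtx': array([[368.40867435,   0.        , 316.74455252],
       [  0.        , 368.40867435, 202.14302015],
       [  0.        ,   0.        ,   1.        ]]), 'k1': -0.05357200933886759, 'extrinsics': array([[ 0.02262863, -0.99092033,  0.13253246,  0.46846559],
       [-0.99894519, -0.01711287,  0.04261052,  0.07602742],
       [-0.03995562, -0.13335688, -0.99026233,  0.83942328],
       [ 0.        ,  0.        ,  0.        ,  1.        ]])}
{'clock': 0.1, 'joints': array([-1.41007836,  0.47772567,  0.0223426 ,  1.55633938, -0.01148573,
        1.10927241, -0.08308965]), 'qvel': array([ 0.00172505, -0.00210387, -0.00032209, -0.00073484, -0.00085206,
        0.00220698, -0.0012039 ]), 'tau': array([ 4.17740172e-03, -5.97764826e+01,  1.61299624e+00, -2.81955886e+01,
        1.26546176e-02,  4.94661726e-03,  3.40641947e-06]), 'tcp_pos': array([0.17915582, 0.65028307, 0.24912295]), 'orientation': array([-4.20918725e-01, -3.11317822e+00,  2.53554004e-03]), 'contact_force': array([-0.08943088, -0.39088748, -0.45527851]), 'moment': array([ 0.02994347, -0.06484899,  0.0764734 ]), 'gripper_force': 0.0, 'grip_width': 0.08557245573865982}
```

View pics/top0.png

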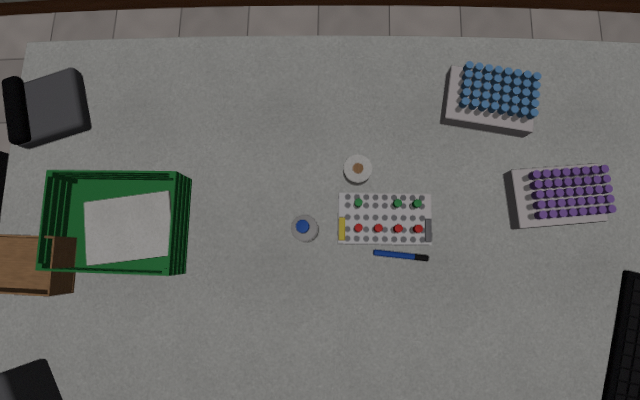

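View pics/scene0.png

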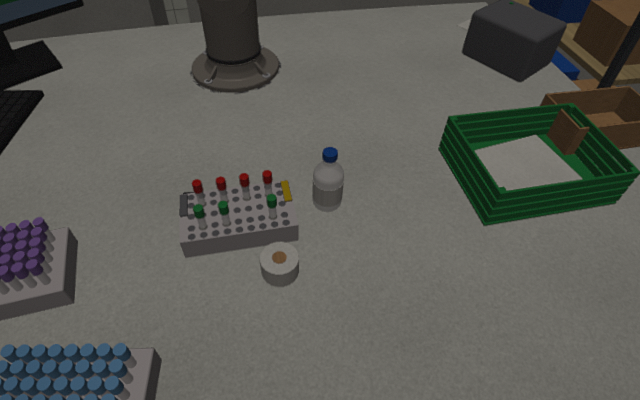

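The top view shows the yellow tag at (341,229), on the bottle (+y) side, and the grey tag at (429,230). The red stoppers are at about (358,378,398,418; 228). So the order is red_4 to red_1, moving toward -y.

```bash
cat > m.py <<'E'
import numpy as np, cv2
from bench import r, eyes
def ray(n,p):
    c=eyes.camera_info(n);q=cv2.undistortPoints(np.float64([[p]]),c['mtx'],np.array([c['k1'],0,0,0.]))[0,0]
    E=c['extrinsics'];return E[:3,3],E[:3,:3]@[q[0],q[1],1]
def at(n,p,z):
    o,d=ray(n,p);return o+d*(z-o[2])/d[2]
def tri(a,b):
    (o1,d1),(o2,d2)=ray("top",a),ray("scene",b)
    s=np.linalg.lstsq(np.c_[d1,-d2],o2-o1,rcond=None)[0]
    x,y=o1+s[0]*d1,o2+s[1]*d2;return (x+y)/2,np.linalg.norm(x-y)
def blobs(img,lo,hi,box,amin=8):
    h=cv2.cvtColor(img,cv2.COLOR_RGB2HSV);h[...,0]=(h[...,0].astype(int)+10)%180
    m=cv2.inRange(h,lo,hi);k=np.zeros_like(m);x0,y0,x1,y1=box;k[y0:y1,x0:x1]=1
    _,_,s,c=cv2.connectedComponentsWithStats(m*k)
    return sorted([(*c[i],s[i,4]) for i in range(1,len(c)) if s[i,4]>=amin])
RED=((0,130,60),(20,255,255));YEL=((28,120,60),(45,255,255));GRN=((60,90,40),(100,255,255))
B={"top":(330,180,440,255),"scene":(175,160,300,235)}
E
python3 - <<'E'
from m import *
im={n:eyes.grab_frame(n) for n in B}
for nm,c in(("red",RED),("yel",YEL),("grn",GRN)):
    t=blobs(im["top"],*c,B["top"]);s=blobs(im["scene"],*c,B["scene"])[::-1]
    for a in t:print(nm,"top",np.round(a,1),"at z=.099/.045",np.round(at("top",a[:2],.099),4),np.round(at("top",a[:2],.05),4))
    if len(t)==len(s):
        for a,b in zip(t,s):
            p,e=tri(a[:2],b[:2]);print("  tri",np.round(p,4),round(e,4),b[2])
    else: print(s)
for n,b,k in(("top",(325,180,445,260),6),("scene",(170,150,310,265),5)):
    x0,y0,x1,y1=b;cv2.imwrite(f"pics/{n}c.png",cv2.resize(im[n][y0:y1,x0:x1,::-1],None,fx=k,fy=k,interpolation=2))
E
```

```text
red top [358.  227.3  46. ] at z=.099/.045 [0.518 0.024 0.099] [0.5213 0.0205 0.05  ]
red top [377.9 227.6  51. ] at z=.099/.045 [ 0.5182 -0.0157  0.099 ] [ 0.5215 -0.0218  0.05  ]
red top [398.2 228.   48. ] at z=.099/.045 [ 0.5182 -0.0563  0.099 ] [ 0.5215 -0.0651  0.05  ]
red top [418.  228.2  52. ] at z=.099/.045 [ 0.5185 -0.0957  0.099 ] [ 0.5218 -0.1071  0.05  ]
  tri [0.5184 0.0232 0.0926] 0.0006 81
  tri [ 0.5186 -0.0169  0.093 ] 0.0009 80
  tri [ 0.5186 -0.0573  0.0934] 0.0001 76
  tri [ 0.5188 -0.0972  0.0941] 0.0008 75
yel top [341.5 228.5 132. ] at z=.099/.045 [0.5151 0.057  0.099 ] [0.5182 0.0557 0.05  ]
  tri [0.5183 0.0554 0.0481] 0.0005 148
grn top [358.  202.1  48. ] at z=.099/.045 [0.5691 0.0245 0.099 ] [0.5758 0.0211 0.05  ]
grn top [397.3 202.6  50. ] at z=.099/.045 [ 0.5694 -0.0547  0.099 ] [ 0.5761 -0.0634  0.05  ]
grn top [416.8 203.1  52. ] at z=.099/.045 [ 0.5691 -0.094   0.099 ] [ 0.5758 -0.1052  0.05  ]
  tri [0.5708 0.0233 0.0867] 0.0005 100
  tri [ 0.571  -0.0569  0.0873] 0.0003 100
  tri [ 0.5708 -0.0969  0.0868] 0.0003 104
```

View pics/topc.png

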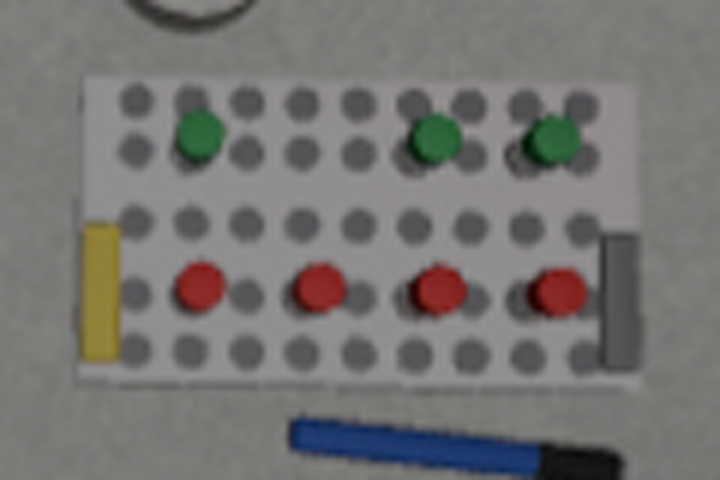

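Call:
step_arm(rows=[[0.03,-0.055,0.02,0,0,0],[0.06,-0.11,0.04,0,0,0],[0.09,-0.165,0.05,0,0,0],[0.12,-0.22,0.05,0,0,0],[0.15,-0.275,0.05,0,0,0]], jaw=1, squeeze=40)

```text
clock: 0.62
tcp_pos: [0.27, 0.4843, 0.2804]
orientation: [0.421, 3.113, 0.002]
contact_force: [1.5, 0.0, -0.9]
grip_width: 0.0257
gripper_force: 0.0
```

Call:
step_arm(rows=[[0.03,-0.055,0,0,0,0],[0.06,-0.11,0,0,0,0],[0.09,-0.165,0,0,0,0],[0.12,-0.22,0,0,0,0],[0.15,-0.275,0,0,0,0]])

```text
clock: 1.03
tcp_pos: [0.3597, 0.319, 0.2801]
orientation: [-0.421, -3.113, -0.0]
contact_force: [1.0, 0.2, 0.4]
grip_width: -0.0
gripper_force: 0.0
```

Call:
step_arm(rows=[[0.03,-0.055,0,0,0,0],[0.06,-0.11,0,0,0,0],[0.09,-0.165,0,0,0,0],[0.12,-0.22,0,0,0,0],[0.15,-0.275,0,0,0,0]])

```text
clock: 1.45
tcp_pos: [0.4497, 0.154, 0.2802]
orientation: [0.421, 3.113, 0.001]
contact_force: [0.1, -0.1, 0.4]
grip_width: 0.0
gripper_force: 0.0
```

Call:
step_arm(rows=[[0.03,-0.055,0,0,0,0],[0.06,-0.11,0,0,0,0],[0.09,-0.165,0,0,0,0],[0.115,-0.218,0,0,0,0],[0.115,-0.218,0,0,0,0]])

```text
clock: 1.87
tcp_pos: [0.5203, 0.0173, 0.2805]
orientation: [0.436, 3.109, -0.005]
contact_force: [0.3, -1.3, -0.2]
grip_width: 0.0
gripper_force: 0.0
```

Call:
step_arm(rows=[[0,0,-0.05,0,0,0],[0,0,-0.1,0,0,0],[0,0,-0.15,0,0,0],[0,0,-0.2,0,0,0],[0,0,-0.2,0,0,0]])

```text
clock: 2.28
tcp_pos: [0.5144, 0.025, 0.1552]
orientation: [-0.419, -3.105, 0.005]
contact_force: [-0.7, 0.1, -0.4]
grip_width: 0.0
gripper_force: 0.0
```

Run:
```python
from m import *
print(r.get_obs()['tcp_pos'],r.get_obs()['contact_force'])
for n,b,k in(("top",(325,180,445,260),5),("scene",(170,130,310,240),5)):
    x0,y0,x1,y1=b;cv2.imwrite(f"pics/{n}d.png",cv2.resize(eyes.grab_frame(n)[y0:y1,x0:x1,::-1],None,fx=k,fy=k,interpolation=2))
```

```text
[0.51440713 0.02500217 0.15522574] [-0.72706479  0.11953444 -0.35408708]
```

View pics/scened.png

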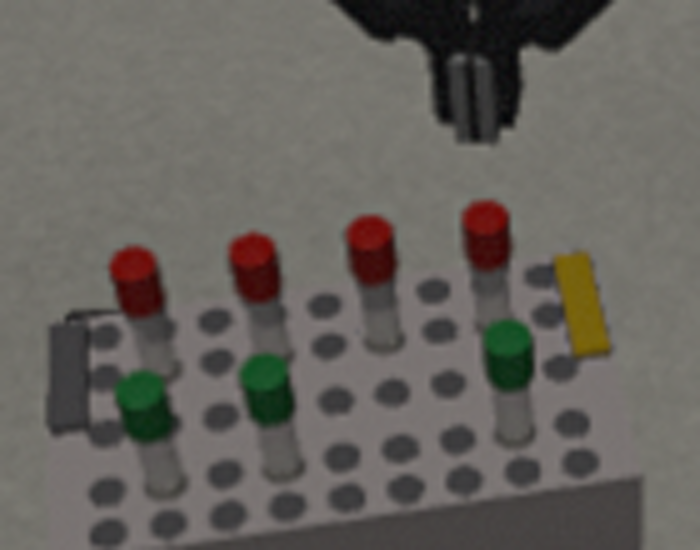

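The scene crop shows the closed fingertips at crop (477,138), directly above the stopper at (486,215) by the yellow tag. I'll move lower and let the arm settle.

Call:
step_arm(rows=[[0,0,-0.02,0,0,0],[0,0,-0.04,0,0,0],[0,0,-0.04,0,0,0],[0,0,-0.04,0,0,0],[0,0,-0.04,0,0,0]])

```text
clock: 2.8
tcp_pos: [0.5194, 0.0251, 0.1378]
orientation: [0.421, 3.111, 0.002]
contact_force: [-0.6, 0.1, -0.0]
grip_width: -0.0004
gripper_force: 0.0
```

Call:
step_arm(rows=[[0,-0.003,-0.01,0,0,0],[0,-0.003,-0.02,0,0,0],[0,-0.003,-0.024,0,0,0],[0,-0.003,-0.027,0,0,0],[0,-0.003,-0.03,0,0,0]])

```text
clock: 3.22
tcp_pos: [0.5184, 0.0231, 0.1179]
orientation: [0.421, 3.113, 0.0]
contact_force: [0.7, 0.3, 3.2]
grip_width: 0.0002
gripper_force: 2.0
```

Call:
step_arm(rows=[[0,0,-0.001,0,0,0],[0,0,-0.002,0,0,0],[0,0,-0.003,0,0,0],[0,0,-0.004,0,0,0],[0,0,-0.004,0,0,0]])

```text
clock: 3.63
tcp_pos: [0.5184, 0.0232, 0.1157]
orientation: [0.421, 3.113, 0.0]
contact_force: [-0.4, 0.5, 3.7]
grip_width: -0.0001
gripper_force: 1.8
```

Contact shows as about 4 N of sliding friction. I'll keep going down in small steps to the stop.

Call:
step_arm(rows=[[0,0,-0.001,0,0,0],[0,0,-0.002,0,0,0],[0,0,-0.002,0,0,0],[0,0,-0.003,0,0,0],[0,0,-0.003,0,0,0]])

```text
clock: 4.05
tcp_pos: [0.5183, 0.0232, 0.1138]
orientation: [0.421, 3.113, 0.0]
contact_force: [0.3, -0.3, 3.5]
grip_width: 0.0001
gripper_force: 1.8
```

Call:
step_arm(rows=[[0,0,-0.0005,0,0,0],[0,0,-0.001,0,0,0],[0,0,-0.001,0,0,0],[0,0,-0.001,0,0,0]])

```text
clock: 4.38
tcp_pos: [0.5188, 0.0232, 0.1137]
orientation: [0.421, 3.112, 0.001]
contact_force: [-0.1, 0.0, 7.2]
grip_width: 0.0002
gripper_force: 4.0
```

Call:
step_arm(rows=[[0,0,-0.0005,0,0,0],[0,0,-0.001,0,0,0],[0,0,-0.001,0,0,0]])

```text
clock: 4.63
tcp_pos: [0.5195, 0.0232, 0.1137]
orientation: [0.421, 3.111, 0.001]
contact_force: [-0.8, -0.5, 12.0]
grip_width: 0.0001
gripper_force: 6.0
```

Hard stop: z holds at 0.1137 while the force climbs to 12 N. Next I lift, move over stopper 3 and lower to just above it.

Call:
step_arm(rows=[[0,0,0.016,0,0,0],[0,0,0.032,0,0,0],[0,-0.033,0.032,0,0,0],[0,-0.067,0.032,0,0,0],[0,-0.067,0.032,0,0,0]])

```text
clock: 5.05
tcp_pos: [0.5179, -0.0211, 0.1326]
orientation: [0.428, 3.112, -0.003]
contact_force: [-0.4, -0.5, 0.8]
grip_width: 0.0001
gripper_force: 0.0
```

Call:
step_arm(rows=[[0,0,0,0,0,0],[0,0,0,0,0,0],[0,0,-0.008,0,0,0],[0,0,-0.016,0,0,0],[0,0,-0.016,0,0,0]])

```text
clock: 5.47
tcp_pos: [0.5175, -0.0162, 0.121]
orientation: [-0.419, -3.112, 0.0]
contact_force: [0.2, 0.6, 0.7]
grip_width: -0.0001
gripper_force: 0.0
```

Call:
step_arm(rows=[[0,0,-0.004,0,0,0],[0,0,-0.006,0,0,0],[0,0,-0.008,0,0,0],[0,0,-0.009,0,0,0],[0,0,-0.01,0,0,0]])

```text
clock: 5.88
tcp_pos: [0.5186, -0.017, 0.1164]
orientation: [0.421, 3.113, 0.0]
contact_force: [-0.4, 0.5, 3.3]
grip_width: 0.0004
gripper_force: 2.0
```

Call:
step_arm(rows=[[0,0,-0.001,0,0,0],[0,0,-0.002,0,0,0],[0,0,-0.003,0,0,0],[0,0,-0.004,0,0,0],[0,0,-0.004,0,0,0]])

```text
clock: 6.3
tcp_pos: [0.5184, -0.017, 0.1138]
orientation: [0.421, 3.113, 0.0]
contact_force: [-0.6, 0.5, 3.3]
grip_width: 0.0002
gripper_force: 1.8
```

Call:
step_arm(rows=[[0,0,-0.0005,0,0,0],[0,0,-0.001,0,0,0],[0,0,-0.002,0,0,0],[0,0,-0.002,0,0,0]])

```text
clock: 6.63
tcp_pos: [0.5195, -0.0171, 0.1137]
orientation: [0.421, 3.111, 0.001]
contact_force: [-0.9, -0.3, 11.1]
grip_width: -0.0005
gripper_force: 6.0
```

Stopper 3 is home (11 N at the same z). Stopper 2 gets the same sequence.

Call:
step_arm(rows=[[0,0,0.016,0,0,0],[0,0,0.032,0,0,0],[0,-0.033,0.032,0,0,0],[0,-0.067,0.032,0,0,0],[0,-0.067,0.032,0,0,0]])

```text
clock: 7.05
tcp_pos: [0.5178, -0.0614, 0.1326]
orientation: [0.428, 3.111, -0.003]
contact_force: [-0.2, -1.1, 0.2]
grip_width: 0.0001
gripper_force: 0.0
```

Call:
step_arm(rows=[[0,0,0,0,0,0],[0,0,0,0,0,0],[0,0,-0.008,0,0,0],[0,0,-0.016,0,0,0],[0,0,-0.016,0,0,0]])

```text
clock: 7.47
tcp_pos: [0.5175, -0.0563, 0.121]
orientation: [-0.419, -3.112, 0.0]
contact_force: [-0.2, 0.4, 0.6]
grip_width: 0.0003
gripper_force: 0.0
```

Call:
step_arm(rows=[[0,0,-0.004,0,0,0],[0,0,-0.006,0,0,0],[0,0,-0.008,0,0,0],[0,0,-0.009,0,0,0],[0,0,-0.01,0,0,0]])

```text
clock: 7.88
tcp_pos: [0.5186, -0.0573, 0.1165]
orientation: [0.421, 3.113, 0.0]
contact_force: [-0.4, 0.3, 3.6]
grip_width: -0.0003
gripper_force: 2.0
```

Call:
step_arm(rows=[[0,0,-0.001,0,0,0],[0,0,-0.002,0,0,0],[0,0,-0.003,0,0,0],[0,0,-0.004,0,0,0],[0,0,-0.004,0,0,0]])

```text
clock: 8.3
tcp_pos: [0.5183, -0.0572, 0.1138]
orientation: [0.421, 3.113, 0.0]
contact_force: [-0.5, -0.1, 2.7]
grip_width: -0.0
gripper_force: 1.8
```

Call:
step_arm(rows=[[0,0,-0.0005,0,0,0],[0,0,-0.001,0,0,0],[0,0,-0.002,0,0,0],[0,0,-0.002,0,0,0]])

```text
clock: 8.63
tcp_pos: [0.5195, -0.0574, 0.1137]
orientation: [0.421, 3.111, 0.001]
contact_force: [-0.6, 0.3, 11.3]
grip_width: 0.0001
gripper_force: 5.9
```

Stopper 2 is home. Now the last one, stopper 1.

Call:
step_arm(rows=[[0,0,0.016,0,0,0],[0,0,0.032,0,0,0],[0,-0.033,0.032,0,0,0],[0,-0.066,0.032,0,0,0],[0,-0.066,0.032,0,0,0]])

```text
clock: 9.05
tcp_pos: [0.5178, -0.1009, 0.1327]
orientation: [0.428, 3.111, -0.003]
contact_force: [-0.6, -0.5, -0.2]
grip_width: -0.0001
gripper_force: 0.0
```

Call:
step_arm(rows=[[0,0,0,0,0,0],[0,0,0,0,0,0],[0,0,-0.008,0,0,0],[0,0,-0.016,0,0,0],[0,0,-0.016,0,0,0]])

```text
clock: 9.47
tcp_pos: [0.5175, -0.0959, 0.121]
orientation: [-0.419, -3.112, -0.0]
contact_force: [0.3, 0.8, 0.6]
grip_width: -0.0
gripper_force: 0.0
```

Call:
step_arm(rows=[[0,0,-0.004,0,0,0],[0,0,-0.006,0,0,0],[0,0,-0.008,0,0,0],[0,0,-0.009,0,0,0],[0,0,-0.01,0,0,0]])

```text
clock: 9.88
tcp_pos: [0.5186, -0.0969, 0.1164]
orientation: [0.421, 3.113, 0.0]
contact_force: [0.4, -0.4, 4.0]
grip_width: 0.0002
gripper_force: 2.0
```

Call:
step_arm(rows=[[0,0,-0.001,0,0,0],[0,0,-0.002,0,0,0],[0,0,-0.003,0,0,0],[0,0,-0.004,0,0,0],[0,0,-0.004,0,0,0]])

```text
clock: 10.3
tcp_pos: [0.5183, -0.0968, 0.1138]
orientation: [0.421, 3.113, 0.0]
contact_force: [-0.4, 0.4, 3.8]
grip_width: 0.0005
gripper_force: 1.8
```

Call:
step_arm(rows=[[0,0,-0.0005,0,0,0],[0,0,-0.001,0,0,0],[0,0,-0.002,0,0,0],[0,0,-0.002,0,0,0]])

```text
clock: 10.63
tcp_pos: [0.5195, -0.0971, 0.1137]
orientation: [0.421, 3.111, 0.001]
contact_force: [-0.6, 0.2, 11.6]
grip_width: -0.0001
gripper_force: 5.9
```

All four are home. I'll retreat straight up and check.

Call:
step_arm(rows=[[0,0,0.016,0,0,0],[0,0,0.05,0,0,0],[0,0,0.1,0,0,0],[0,0,0.15,0,0,0],[0,0,0.15,0,0,0]])

```text
clock: 11.05
tcp_pos: [0.5208, -0.0976, 0.2076]
orientation: [0.421, 3.106, 0.001]
contact_force: [0.7, -0.8, 0.9]
grip_width: -0.0002
gripper_force: 0.0
```

Call:
step_arm(rows=[[0,0,0.04,0,0,0],[0,0,0.08,0,0,0],[0,0,0.08,0,0,0],[0,0,0.08,0,0,0],[0,0,0.08,0,0,0]])

```text
clock: 11.47
tcp_pos: [0.5176, -0.0966, 0.2498]
orientation: [-0.421, -3.112, -0.0]
contact_force: [-0.1, 0.2, 0.6]
grip_width: 0.0002
gripper_force: 0.0
```

Run:
```python
from m import *
x0,y0,x1,y1=170,150,310,265;cv2.imwrite("pics/end.png",cv2.resize(eyes.grab_frame("scene")[y0:y1,x0:x1,::-1],None,fx=5,fy=5,interpolation=2))
```

```text
(no output)
```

View pics/end.png

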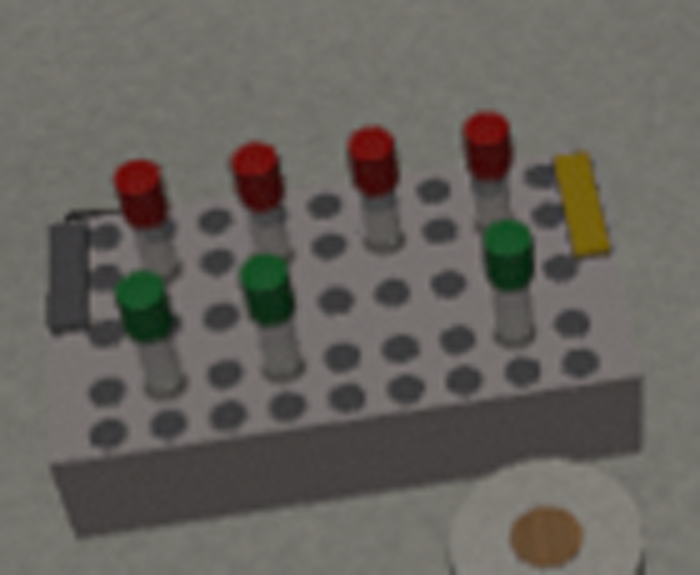

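The picture shows all four red stoppers lower and level, at crop (487,145), (373,160), (257,176) and (140,193). The tubes are upright and the green ones haven't moved.

```bash
python3 -c "
from bench import r
print(r.hand_in())"
```

```text
the job is handed in; nothing more can be done
None
```

I pressed all four red stoppers home one after another from the yellow-tag end, each to a hard stop at no more than about 12 N measured at the end of each move, and handed the job in at about 11.5 s; no verdict came back.

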